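Put the seed-jar case in order and fasten it

ROBOT

A 6-joint arm with a two-finger parallel gripper is mounted at the origin on the work surface. World frame = base frame: x ahead of the robot, y to its left, z up, the work surface at z = 0. Lengths are in m, angles in rad, forces in N, time in s.
With the tool pointing down it reaches from about 0.375 to 0.825 m from the base axis. Payload 5.5 kg.
Tool frame: the origin (TCP) lies at the very end of the fingers, on their centre line; the grasp point (between the pads) lies 19 mm behind it; z points along the fingers, y is the line along which they close (so a half turn about z gives the same grasp; the last joint's range is limited). The gripper opens to 85 mm and grips with 20 to 120 N. Pads are 22 mm wide; open, the fingers measure 114 mm over their backs; the gripper's body (76 mm by 85 mm) begins 54 mm behind the grasp point. The pads swing forward as they close: fully open they stand 13 mm farther back than shut.
Start: joints at [-1.273, 0.314, -0.047, 1.21, 0, 1.571], TCP at [0.176, -0.574, 0.231] pointing down, gripper open.
Joint ranges: [-2.67, 2.67], [-0.69, 1.73], [-1.03, 1.25], [-2.08, 2.16], [-1.42, 1.45], [-3.14, 3.14]. Speed limits (rad/s): [2.39, 2.39, 3.01, 3.14, 3.14, 3.14].

INTERFACE

Orientations are given as a 3x3 rotation matrix whose columns are the frame's x, y, z axes.
In Python, from workcell import readout, imaging, job_done gives the robot as it stands. The module is installed in compiled form; this text tells all that it offers.
- The arm moves only by the tool move_arm, never from a script. Its arguments are lists of equal length, an entry for each row: "travel": the shift along the world's x, y, z scaled (see below), a list of three; "angular": the turn, a rotation vector about the world's x, y, z scaled (see below), a list of three; "grip": the opening, from 0 (shut) to 1 (fully open). A call has 1 to 10 rows; each row shifts and turns the commanded pose from where the row before left it; what a row does not reach is not made up. The controller multiplies each number of a shift by 0.04 m and each number of a turn by 0.12 rad. A row lasts 1/10 s, in which the tool goes at most 50 mm and 8.59 degrees, less where a joint would pass 70% of its speed; a pose out of reach is approached as far as the arm can. A call with a number of a shift or a turn outside -1 to 1 is refused whole. A call with a gripper value outside its range is refused whole. The fingers move at their own pace and stop on an object; the grip force is fixed at half the most. Time passes only in rows, so rows that do not move let the fingers close. It gives the time, the measured TCP pose, the force, the opening and the grip force at its end, in the units of the state.
- readout.observe(): the state, without advancing time (a new reading comes with each control period).
- imaging.read_camera(name): name is "side" or "top" or "wrist"; returns a dict with "color" (400x640x3 uint8, red, green, blue), "fov_y" (degrees; the focal length in pixels is half the picture's height over the tangent of half this angle, whatever the lens; pixels are square), "cx", "cy" (the principal point, pixels), "rvec" (rotation vector, rad) and "tvec" (3), from world to camera coordinates, as OpenCV has them. Camera axes: x right, y down, z forward; pixel columns grow to the right and rows downward; lengths in m; the calibration is good to about 2 mm. A picture is of the moment at which its call begins. There is no depth.
- job_done(): hands the job in; it is judged then, once.
Trained networks look in a picture, given as the dict that the camera call returned (one of the last four; its "shot" number tells which), for a name from the list of things; names that differ only in an ending like _2 or _b are one class to them, and where a whole thing is asked for, a point or a joint stands for the part that bears it (a point fixed in the world has none). Each returns a list of dicts, best first, with "score" (0 to 1); they miss things now and then, are a little off and sometimes report something else, mostly with a low value. They report only what shows in the picture. A call takes as long as a camera call. They do not tell look-alikes from the thing itself.
- imaging.trace(thing, picture): "mask" (400x640 bool, what is visible of it) and "rect" ([centre column, centre row, width, height] in pixels, round what is visible of it).
- imaging.tip_of(thing, picture): "at" ([column, row] in pixels: a listed point, or the origin of a listed thing).
The state is a dict: "time_s": time; "joint_pos": joint angles; "joint_vel": joint speeds; "effort": joint torques, N m; "position": TCP position; "ee_rot": TCP orientation; "force": force on the tool from outside, world axes, zero at the start; "moment": the same for the moment, N m; "gripper_width": opening from 0.0 (shut) to 1.0 (fully open); "grip_force": force on a finger pad.
Only numpy, scipy, OpenCV 4.12 (cv2) and the standard library are available. Lean on these libraries where they do the work, as an engineer would, in place of code of your own. Each camera call takes 0.05 s, during which the arm holds its last target. There are 200 camera calls.

TASK

Put the seed case in order: the red-capped and the blue-capped jars stand in each other's compartments, so swap them, and stand every other seed jar from the bench upright in the compartment whose mat has the colour of its cap. Then shut the clear lid fully while its hasp is still swung up, and last swing the hasp down over the staple until it hangs flat against the front. Leave the cup, glove box, scale and spray bottle where they are.

Things in the scene. Friction and masses are not known exactly. Their poses are not given: they have to be found in the camera images.
- case: grey case fixed to the bench: open tray 410 (its y) x 114 mm (its x), walls 44 mm high, 4 mm thick; front (-x) faces the robot. Five compartments along y, 80 mm apart, 77 mm (y) x 80 mm (x), centres 3 mm behind (+x) the case's middle, parted by 3 mm ribs and bordered by black padding strips, tops 42 mm above the bench. Which mat lies where varies. Origin: centre of underside
- mat_red: red mat, 78 x 74 x 2 mm, lying in one compartment of the case and marking it as the home of the red-capped jar; origin at the centre of its underside, 6 mm above the bench (a jar stands 2 mm higher); axes as the case
- mat_blue: blue mat, 78 x 74 x 2 mm, lying in one compartment of the case and marking it as the home of the blue-capped jar; origin at the centre of its underside, 6 mm above the bench (a jar stands 2 mm higher); axes as the case
- mat_yellow: yellow mat, 78 x 74 x 2 mm, lying in one compartment of the case and marking it as the home of the yellow-capped jar; origin at the centre of its underside, 6 mm above the bench (a jar stands 2 mm higher); axes as the case
- mat_green: green mat, 78 x 74 x 2 mm, lying in one compartment of the case and marking it as the home of the green-capped jar; origin at the centre of its underside, 6 mm above the bench (a jar stands 2 mm higher); axes as the case
- mat_black: black mat, 78 x 74 x 2 mm, lying in one compartment of the case and marking it as the home of the black-capped jar; origin at the centre of its underside, 6 mm above the bench (a jar stands 2 mm higher); axes as the case
- jar_red: seed jar, round, white with a red screw cap and a red band: body 53 mm across, cap 56 mm across, 22 mm tall at the top, 76 mm tall in all, about 0.15 kg, bottom-heavy (centre of mass about 23 mm up); origin at the centre of its underside, z up; at the start it stands in the compartment of the other of red and blue
- jar_blue: seed jar, round, white with a blue screw cap and a blue band: body 53 mm across, cap 56 mm across, 22 mm tall at the top, 76 mm tall in all, about 0.15 kg, bottom-heavy (centre of mass about 23 mm up); origin at the centre of its underside, z up; at the start it stands in the compartment of the other of red and blue
- jar_yellow: seed jar, round, white with a yellow screw cap and a yellow band: body 53 mm across, cap 56 mm across, 22 mm tall at the top, 76 mm tall in all, about 0.15 kg, bottom-heavy (centre of mass about 23 mm up); origin at the centre of its underside, z up; it starts on the bench to the left of the case, or is absent
- jar_green: seed jar, round, white with a green screw cap and a green band: body 53 mm across, cap 56 mm across, 22 mm tall at the top, 76 mm tall in all, about 0.15 kg, bottom-heavy (centre of mass about 23 mm up); origin at the centre of its underside, z up; it starts on the bench to the left of the case, or is absent
- jar_black: seed jar, round, white with a black screw cap and a black band: body 53 mm across, cap 56 mm across, 22 mm tall at the top, 76 mm tall in all, about 0.15 kg, bottom-heavy (centre of mass about 23 mm up); origin at the centre of its underside, z up; it starts on the bench to the left of the case, or is absent
- lid (a joint): angle of the clear lid about its hinge, rad: 0 shut, 1.9 to 2.1 at the start (leaning back), stop at 2.2. Stiff friction hinge (about 0.3 N m): the 0.3 kg lid stays where it is left. A shell 410 x 114 mm, 50 mm deep, walls 4 mm, hollow towards the case; shut, its top is 94 mm above the bench and clears jars that stand in the compartments
- lid_hinge (a point): middle of the lid's hinge line, which runs along the case's y at the rear (+x) outer edge, 57 mm behind the case's middle and 44 mm above the bench
- lid_edge (a point): middle of the lid's front outer top edge: with the lid shut it is 114 mm in front of the hinge line and 50 mm above it; it moves with the lid
- hasp (a joint): angle of the hasp about its hinge on the lid's front face, relative to the lid, rad: 0 hanging flat down the front with the staple through its slot (fastened), 1.57 standing straight out from the front, stop at 2.3; starts at 1.1 to 1.8. Light friction (about 0.05 N m) keeps it where it is left
- hasp_hinge (a point): middle of the hasp's hinge line (along the case's y): 4.5 mm in front of the lid's front face, 40 mm above the lid's lower rim, 84 mm above the bench when the lid is shut; moves with the lid
- hasp_tip (a point): free end of the hasp, an aluminium strap 70 mm long, 36 mm wide and 3 mm thick; its slot, 14 mm wide, lies 44 to 64 mm from its hinge, the rest is plain; moves with the hasp
- staple (a point): outer end of the steel staple, a wire loop 14 mm wide in the middle of the case's front wall, 28 mm above the bench, standing out 12 mm
- cup: red plastic cup, bystander, 90 mm across the rim, 115 mm tall; origin under its centre
- glove_box: black glove box with a green band, bystander, 120 x 230 x 70 mm; origin under its centre
- scale: black weighing scale with a round steel pan, bystander, 160 x 140 x 38 mm; origin under its centre
- sprayer: white spray bottle with a blue head, bystander, 72 mm across, 202 mm tall; origin under its centre
There are look-alikes about, which are no part of the job. What is shaped like the jar_green but orange or purple is not meant.

How it is judged:
By the outcome, as a careful person would: the job done as asked, in the order asked, and still so for the second after the job is handed in, with the robot touching nothing.
Of jar_yellow, jar_green, jar_black only 1 to 3 are there at a start; the rules pass over those that are not, and their reading is None.
At some moment in a run one of jar_yellow, jar_green, jar_black may be knocked a few centimetres aside while the robot is not near it.
It also fails if it takes over 210 s, if anything falls off the work surface, if the arm or the gripper's body presses on something with over 40 N, if the wrist force passes 120 N, or if a joint passes its speed limit or range.

## Working session

There is one attempt and no reset: what is moved stays moved. The work goes in short steps, Python scripts to look and compute and a tool call to move; the robot and the scene stay as the last step left them, time stands still between calls to the robot, and variables do not carry over. Pictures are saved under pics/ and viewed, at most 14 in all, crops included, and the job is handed in when it is done.

Besides the shell and the picture viewer there is one more tool, called after "Emit:" as name(argument=value, ...) on one line, values as JSON. move_arm: Moves the arm, as the interface text tells. Shifts and turns lie within -1 to 1; 1 stands for 0.04 m of shift or 0.12 rad of turn. Its arguments: {"type":"object","properties":{"travel":{"type":"array","items":{"type":"array","items":{"type":"number","minimum":-1,"maximum":1}}},"angular":{"type":"array","items":{"type":"array","items":{"type":"number","minimum":-1,"maximum":1}}},"grip":{"type":"array","items":{"type":"number"}}},"required":["travel","angular","grip"]}

```bash
mkdir -p pics
cat > h.py <<'E'
import numpy as np, cv2
from workcell import readout, imaging, job_done
def cam(n):
    return imaging.read_camera(n)
def save(p,f,crop=None,s=1):
    im=p["color"][:,:,::-1]
    if crop: im=im[crop[1]:crop[3],crop[0]:crop[2]]
    cv2.imwrite("pics/"+f,cv2.resize(im,None,fx=s,fy=s,interpolation=cv2.INTER_CUBIC))
def KRt(p):
    f=200/np.tan(np.radians(p["fov_y"])/2)
    K=np.array([[f,0,p["cx"]],[0,f,p["cy"]],[0,0,1]])
    return K,cv2.Rodrigues(np.array(p["rvec"],float))[0],np.array(p["tvec"],float).ravel()
def ray(p,uv):
    K,R,t=KRt(p); d=R.T@np.linalg.inv(K)@np.array([uv[0],uv[1],1.]); return -R.T@t,d
def atz(p,uv,z):
    o,d=ray(p,uv); return o+d*(z-o[2])/d[2]
def proj(p,X):
    K,R,t=KRt(p); c=K@(R@np.array(X,float)+t); return c[:2]/c[2]
def tri(obs):
    A=np.zeros((3,3));b=np.zeros(3)
    for p,uv in obs:
        o,d=ray(p,uv); d/=np.linalg.norm(d); M=np.eye(3)-np.outer(d,d); A+=M;b+=M@o
    return np.linalg.solve(A,b)
def tip(p,n):
    try: return [(np.round(r["at"],1).tolist(),round(r["score"],2)) for r in imaging.tip_of(n,p)]
    except Exception as e: return str(e)
E
python3 - <<'E'
from h import *
np.set_printoptions(precision=4,suppress=True)
s=readout.observe(); print(s["time_s"],s["position"],s["ee_rot"])
t=cam("top");d=cam("side")
save(t,"top0.png");save(d,"side0.png")
for p in (t,d):
    o,_=ray(p,(320,200)); print("cam",o,p["fov_y"])
Z={"case":0,"mat_":.006,"jar_":0,"cup":0,"glov":0,"scal":0,"spra":0}
for n in "case mat_red mat_blue mat_yellow mat_green mat_black jar_red jar_blue jar_yellow jar_green jar_black cup glove_box scale sprayer lid_hinge lid_edge hasp_hinge hasp_tip staple".split():
    a,b=tip(t,n),tip(d,n); print(n,a,b, end=" ")
    if a and b and not isinstance(a,str): print(tri([(t,a[0][0]),(d,b[0][0])]))
    else: print()
print(readout.observe()["time_s"])
E
```

```text
0.0 [ 0.1759 -0.573   0.2304] [[ 0.956   0.2934 -0.0005]
 [ 0.2934 -0.956   0.0016]
 [ 0.     -0.0017 -1.    ]]
cam [0.4444 0.0587 1.23  ] 52.99301033689892
cam [ 0.2579 -0.8711  0.8973] 48.1182425580841
case [([361.0, 193.2], 0.81)] [([346.5, 257.8], 0.64)] [ 0.509  -0.1223  0.0125]
mat_red [([309.8, 173.2], 0.86), ([360.0, 189.1], 0.3)] [([345.7, 215.9], 0.61)] [0.5608 0.0366 0.0076]
mat_blue [([360.1, 192.4], 0.5)] [([408.8, 225.5], 0.62), ([343.7, 256.1], 0.46)] [ 0.577  -0.1356  0.1304]
mat_yellow [([385.3, 198.4], 0.87), ([409.7, 207.7], 0.41), ([384.7, 137.1], 0.39)] [([342.8, 281.6], 0.86)] [ 0.4864 -0.1954  0.0107]
mat_green [([360.3, 188.8], 0.16)] [([345.7, 237.8], 0.69)] [ 0.5138 -0.1097  0.0741]
mat_black [([410.2, 205.1], 0.73)] [([344.3, 310.4], 0.91)] [ 0.4675 -0.274   0.0044]
jar_red [([362.0, 190.2], 0.8), ([384.5, 137.2], 0.71), ([336.5, 182.1], 0.38)] [([346.2, 259.5], 0.59)] [ 0.5132 -0.1246  0.0077]
jar_blue [([309.2, 177.4], 0.85), ([446.6, 263.9], 0.44), ([412.5, 206.9], 0.2)] [([350.6, 217.9], 0.91), ([344.3, 259.9], 0.43)] [ 0.5615  0.0347 -0.0001]
jar_yello
[... 681 characters left out ...]
.4, 171.8], 0.83), ([409.0, 224.5], 0.42)] [0.2541 0.3301 0.0111]
sprayer [([443.4, 263.0], 0.85), ([354.5, 214.1], 0.54), ([309.9, 174.4], 0.46)] [([284.0, 374.1], 0.83), ([343.7, 218.4], 0.28), ([345.3, 280.7], 0.27)] [ 0.2953 -0.3856 -0.0107]
lid_hinge [([370.1, 171.9], 0.75)] [([368.2, 252.6], 0.65)] [ 0.5662 -0.143   0.0394]
lid_edge [([383.5, 136.2], 0.85), ([312.0, 173.8], 0.58), ([359.8, 192.5], 0.25)] [([408.7, 225.6], 0.76)] [ 0.657  -0.1627  0.1324]
hasp_hinge [([381.7, 140.1], 0.66)] [([407.2, 226.5], 0.67)] [ 0.6506 -0.1601  0.1276]
hasp_tip [([392.8, 122.6], 0.82)] [([425.7, 207.8], 0.66), ([387.4, 181.0], 0.23)] [ 0.6837 -0.1748  0.1947]
staple [([351.7, 214.1], 0.58)] [] 
2.1
```

View pics/top0.png

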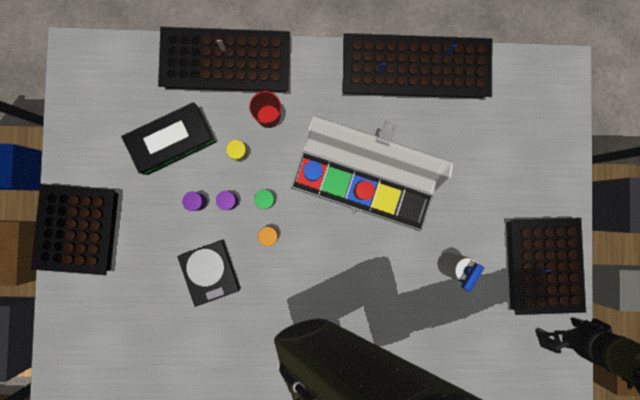

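View pics/side0.png

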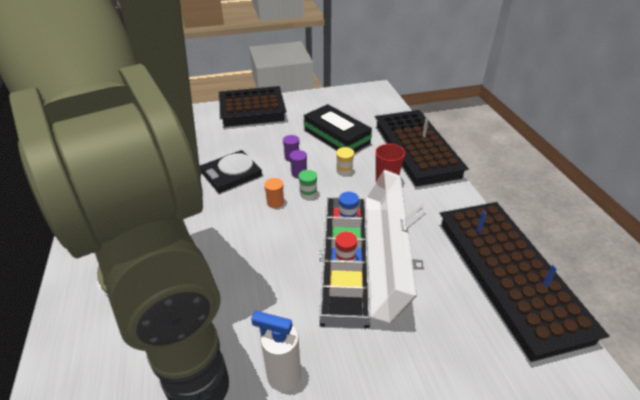

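The top view shows a yellow jar at (236,149) and a green one at (264,198). The look-alikes are purple at (192,201) and (227,200), and orange at (268,236). There is no black jar, since the black thing at (170,138) is the glove box. From left to right the mats are red (with the blue jar), green, blue (with the red jar), yellow and black. I'll fit the poses and confirm with one enlarged crop.

```bash
cat >> h.py <<'E'
from scipy.optimize import least_squares
def case_xy(c,x,y):
    a=c[2]; return np.array([c[0]+np.cos(a)*x-np.sin(a)*y, c[1]+np.sin(a)*x+np.cos(a)*y])
HUE={"red":(170,190),"yellow":(20,35),"green":(45,80),"blue":(100,125)}
def blobs(p,col,amin=60):
    im=cv2.cvtColor(p["color"],cv2.COLOR_RGB2HSV).astype(int); h=im[...,0].copy()
    if col=="red": h[h<8]+=180
    lo,hi=HUE[col]; m=((h>=lo)&(h<=hi)&(im[...,1]>120)&(im[...,2]>60)).astype(np.uint8)
    n,_,st,ce=cv2.connectedComponentsWithStats(m)
    return [(ce[i].round(1).tolist(),int(st[i,4]),st[i,:4].tolist()) for i in range(1,n) if st[i,4]>=amin]
E
python3 - <<'E'
from h import *
np.set_printoptions(precision=4,suppress=True)
t=cam("top");d=cam("side")
save(t,"crop1.png",(160,110,460,280),2.6)
for c in HUE: print(c,blobs(t,c))
obs=[]
slots={"mat_red":160,"mat_green":80,"mat_blue":0,"mat_yellow":-80,"mat_black":-160}
for p in (t,d):
    for n,y in slots.items():
        if p is t and n in("mat_green","mat_blue","mat_red"): continue
        if n=="mat_blue" or n=="mat_red": continue
        r=tip(p,n)
        if r: obs.append((p,r[0][0],(.003,y/1000,.006)))
    for n,X in (("lid_hinge",(.057,0,.044)),("case",(0,0,0)),("staple",(-.069,0,.028))):
        r=tip(p,n)
        if r and r[0][1]>.5: obs.append((p,r[0][0],X))
def res(c):
    return np.concatenate([proj(p,[*case_xy(c,X[0],X[1]),X[2]])-uv for p,uv,X in obs])
s=least_squares(res,[.51,-.12,-.29],loss="soft_l1"); print("case",s.x); print(res(s.x).reshape(-1,2))
c=s.x
for n,y in slots.items(): print(n,case_xy(c,.003,y/1000))
# draw rim corners check
im=t["color"][:,:,::-1].copy()
for x in(-.057,.057):
    for y in(-.205,.205):
        u=proj(t,[*case_xy(c,x,y),.044]); cv2.circle(im,tuple(int(v) for v in u.round()),1,(255,0,255),-1)
for y in (-.16,-.08,0,.08,.16):
    u=proj(t,[*case_xy(c,.003,y),.008]); cv2.circle(im,tuple(int(v) for v in u.round()),1,(255,0,255),-1)
im=im[110:280,160:460]; cv2.imwrite("pics/crop1.png",cv2.resize(im,None,fx=2.6,fy=2.6,interpolation=cv2.INTER_CUBIC))
E
```

```text
red [([265.5, 106.8], 795, [250, 90, 31, 34]), ([309.5, 176.7], 312, [296, 158, 30, 32]), ([364.2, 190.1], 303, [354, 181, 21, 19])]
yellow [([235.9, 149.5], 314, [226, 140, 21, 20]), ([386.3, 198.5], 601, [373, 183, 28, 32])]
green [([336.0, 181.9], 585, [322, 167, 29, 31]), ([264.1, 198.8], 279, [255, 190, 19, 19])]
blue [([5.9, 165.3], 573, [0, 144, 14, 45]), ([312.6, 170.1], 284, [304, 160, 18, 21]), ([358.1, 190.7], 262, [347, 175, 29, 32]), ([473.0, 277.5], 251, [463, 264, 21, 28])]
case [ 0.5106 -0.1183 -0.3329]
[[-0.0229  1.0613]
 [ 0.0063  1.7455]
 [-0.8223  1.2209]
 [-3.3161  0.1736]
 [ 2.153  -2.599 ]
 [ 0.4767  0.0963]
 [ 0.1106  0.6413]
 [ 0.667   1.9211]
 [ 0.9594 -2.0557]
 [-1.5986 -0.6479]
 [ 0.5357 -0.1642]]
mat_red [0.5657 0.0319]
mat_green [ 0.5396 -0.0437]
mat_blue [ 0.5135 -0.1193]
mat_yellow [ 0.4873 -0.1949]
mat_black [ 0.4612 -0.2705]
```

View pics/crop1.png

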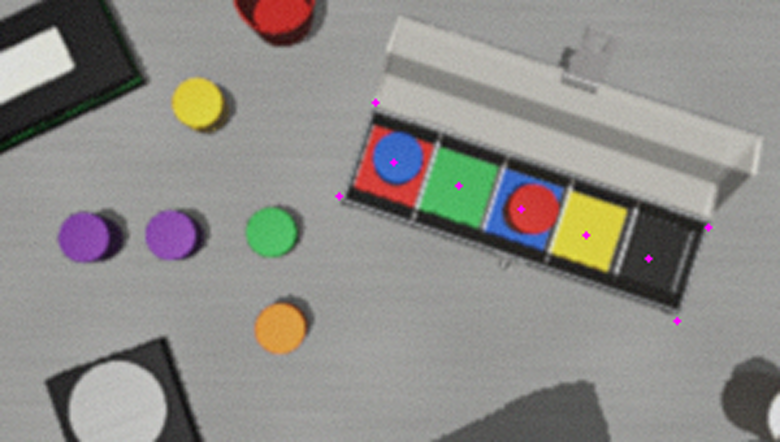

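The crop confirms the targets: yellow at (236,149) and green at (264,199). My yaw is slightly off, because the magenta corners miss the rim, so I'll refine it from the colour blobs and rim corners.

Run:
```python
from h import *
np.set_printoptions(precision=4,suppress=True)
t=cam("top");d=cam("side")
g=atz(t,(336.0,181.9),.008);y=atz(t,(386.3,198.5),.008)
print("g,y",g,y,np.linalg.norm(g-y),np.arctan2(-(g-y)[0],(g-y)[1]))
a=atz(t,(291.5,187.3),.044);b=atz(t,(420.5,229),.044);print("front",a,b,np.linalg.norm(a-b),np.arctan2(-(a-b)[0],(a-b)[1]))
obs=[(t,(336.0,181.9),(.003,.08,.008)),(t,(386.3,198.5),(.003,-.08,.008)),(t,(291.5,187.3),(-.057,.205,.044)),(t,(420.5,229),(-.057,-.205,.044))]
for c in ("yellow","green"): print(blobs(d,c))
def res(c): return np.concatenate([proj(p,[*case_xy(c,X[0],X[1]),X[2]])-uv for p,uv,X in obs])
s=least_squares(res,[.51,-.12,-.29]); c=s.x; print("case",c,res(c))
for n,yy in zip("RGBYK",(160,80,0,-80,-160)): print(n,case_xy(c,.003,yy/1000), proj(d,[*case_xy(c,.003,yy/1000),.008]))
for n,uv,z in (("blue",(312.6,170.1),.084),("red",(364.2,190.1),.084),("yel",(235.9,149.5),.076),("grn",(264.1,198.8),.076)):
    P=atz(t,uv,z-.003); print(n,P, proj(d,[P[0],P[1],z]))
for n in ("red","blue"): print(n,blobs(d,n))
```

```text
g,y [ 0.5378 -0.0445  0.008 ] [ 0.4906 -0.2     0.008 ] 0.16249995940240042 -0.294227058596017
front [0.5157 0.09   0.044 ] [ 0.4009 -0.2961  0.044 ] 0.40286438442296135 -0.28888273252933194
[([344.9, 153.7], 224, [337, 147, 18, 15]), ([346.0, 277.9], 459, [330, 271, 33, 15])]
[([323.6, 134.6], 150, [305, 123, 38, 23]), ([360.2, 141.7], 74, [350, 136, 20, 12]), ([307.2, 177.0], 196, [299, 170, 17, 15]), ([346.3, 230.4], 116, [333, 228, 28, 9])]
case [ 0.5122 -0.1204 -0.2909] [ 0.0345 -0.0726 -0.6859 -0.4918 -0.7753 -0.2346  1.4229  0.7694]
R [0.5609 0.032 ] [346.7646 216.7715]
G [ 0.538  -0.0446] [346.8399 236.5336]
B [ 0.515  -0.1213] [346.9229 258.3262]
Y [ 0.4921 -0.1979] [347.0148 282.4791]
K [ 0.4691 -0.2745] [347.1174 309.3978]
blue [0.5645 0.0297 0.081 ] [349.1056 197.18  ]
red [ 0.5105 -0.1202  0.081 ] [346.08   238.1475]
yel [0.6192 0.252  0.073 ] [344.9729 152.3532]
grn [0.4789 0.1671 0.073 ] [308.1386 175.0019]
red [([389.6, 157.5], 718, [376, 143, 30, 35]), ([345.9, 241.5], 344, [336, 232, 21, 20])]
blue [([348.4, 200.0], 267, [339, 192, 20, 17]), ([481.1, 222.0], 75, [477, 212, 9, 21]), ([358.6, 254.3], 67, [356, 249, 6, 12]), ([549.6, 275.7], 115, [544, 266, 12, 21]), ([272.1, 324.4], 682, [252, 311, 39, 30])]
```

Emit:
move_arm(travel=[[0,0,1],[0,0,1],[0.7,0.94,0],[0.7,0.94,0],[0.7,0.94,0],[0.7,0.94,0],[0.7,0.94,0],[0.7,0.94,0],[0.7,0.94,0],[0.7,0.94,0]], angular=[[0,0,0],[0,0,0],[0,0,0.68],[0,0,0.68],[0,0,0.68],[0,0,0.68],[0,0,0.68],[0,0,0.68],[0,0,0.68],[0,0,0.68]], grip=[0.8,0.8,0.8,0.8,0.8,0.8,0.8,0.8,0.8,0.8])

```text
time_s: 3.85
position: [0.4009, -0.2712, 0.3116]
ee_rot: [[0.579, 0.816, 0.001], [0.816, -0.579, -0.0], [0.0, 0.001, -1.0]]
force: [0.7, 0.2, -0.4]
gripper_width: 0.799
grip_force: 0.0
```

Emit:
move_arm(travel=[[0.7,0.95,0],[0.7,0.95,0],[0.7,0.95,0],[0.67,0.96,0],[0,0,-1],[0,0,-1],[0,0,0],[0,0,0]], angular=[[0,0,0.68],[0,0,0.68],[0,0,0.68],[0,0,0.7],[0,0,0],[0,0,0],[0,0,0],[0,0,0]], grip=[0.8,0.8,0.8,0.8,0.8,0.8,0.8,0.8])

```text
time_s: 4.65
position: [0.5104, -0.1204, 0.2317]
ee_rot: [[0.287, 0.958, -0.001], [0.958, -0.287, 0.0], [-0.0, -0.001, -1.0]]
force: [-0.2, -0.3, 0.6]
gripper_width: 0.802
grip_force: 0.0
```

Emit:
move_arm(travel=[[0,0,-1],[0,0,-1],[0,0,-1],[0,0,-0.8],[0,0,-0.5],[0,0,-0.29],[0,0,0],[0,0,0],[0,0,0],[0,0,0]], angular=[[0,0,0],[0,0,0],[0,0,0],[0,0,0],[0,0,0],[0,0,0],[0,0,0],[0,0,0],[0,0,0],[0,0,0]], grip=[0.8,0.8,0.8,0.8,0.8,0.8,0.8,0.4,0.4,0.4])

```text
time_s: 5.65
position: [0.5125, -0.1209, 0.0498]
ee_rot: [[0.287, 0.958, 0.003], [0.958, -0.287, -0.001], [-0.0, 0.003, -1.0]]
force: [-2.2, -0.3, 8.0]
gripper_width: 0.637
grip_force: 63.5
```

Run:
```python
from h import *
d=cam("side"); save(d,"s1.png",(240,130,440,330),3); print(readout.observe()["gripper_width"],readout.observe()["grip_force"])
```

```text
0.6421155880627948 63.45719575881958
```

View pics/s1.png

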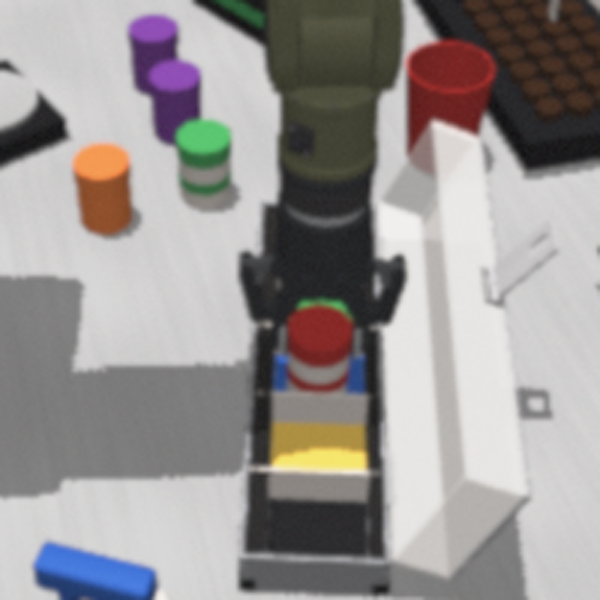

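The side crop shows the red cap at about (320,340) between the fingers, and the grip is 63 N. I'll lift the jar and park it in the empty black compartment.

Emit:
move_arm(travel=[[0,0,0.5],[0,0,1],[0,0,1],[0,0,0],[-0.25,-0.96,0],[-0.26,-0.96,0],[-0.26,-0.96,0],[-0.26,-0.97,0],[0,0,0],[0,0,0]], angular=[[0,0,0],[0,0,0],[0,0,0],[0,0,0],[0,0,0],[0,0,0],[0,0,0],[0,0,0],[0,0,0],[0,0,0]], grip=[0.4,0.4,0.4,0.4,0.4,0.4,0.4,0.4,0.4,0.4])

```text
time_s: 6.7
position: [0.4693, -0.275, 0.1476]
ee_rot: [[0.289, 0.957, 0.0], [0.957, -0.289, 0.0], [0.001, 0.0, -1.0]]
force: [-0.3, 0.5, -0.5]
gripper_width: 0.64
grip_force: 63.8
```

Run:
```python
from h import *
np.set_printoptions(precision=4,suppress=True)
d=cam("side"); save(d,"s2.png",(240,130,440,330),3); s=readout.observe();print(s["gripper_width"],s["grip_force"],s["position"],s["force"])
```

```text
0.6414215531804808 63.751126527786255 [ 0.4695 -0.2741  0.1476] [-0.1436  0.6009 -1.5495]
```

View pics/s2.png

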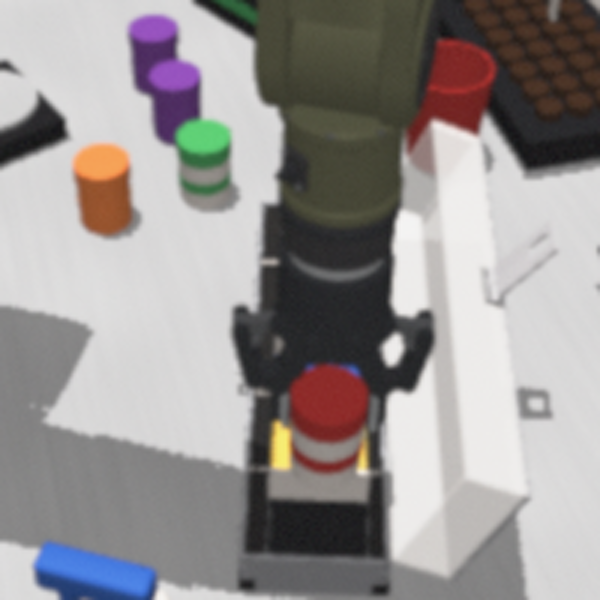

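The red jar hangs upright in the gripper. I'll lower it into the black compartment, release it and go to the blue jar.

Emit:
move_arm(travel=[[0,0,-1],[0,0,-0.8],[0,0,-0.45],[0,0,-0.2],[0,0,0],[0,0,0],[0,0,0],[0,0,0.5],[0,0,1],[0,0,1]], angular=[[0,0,0],[0,0,0],[0,0,0],[0,0,0],[0,0,0],[0,0,0],[0,0,0],[0,0,0],[0,0,0],[0,0,0]], grip=[0.4,0.4,0.4,0.4,0.4,0.8,0.8,0.8,0.8,0.8])

```text
time_s: 7.75
position: [0.4693, -0.2737, 0.1505]
ee_rot: [[0.287, 0.958, -0.001], [0.958, -0.287, 0.001], [0.0, -0.001, -1.0]]
force: [0.8, -0.5, -1.0]
gripper_width: 0.798
grip_force: 0.0
```

Emit:
move_arm(travel=[[0.3,0.95,0],[0.3,0.95,0],[0.3,0.95,0],[0.3,0.95,0],[0.3,0.95,0],[0.3,0.95,0],[0.29,0.95,0],[0.29,0.94,0],[0,0,0],[0,0,0]], angular=[[0,0,0],[0,0,0],[0,0,0],[0,0,0],[0,0,0],[0,0,0],[0,0,0],[0,0,0],[0,0,0],[0,0,0]], grip=[0.8,0.8,0.8,0.8,0.8,0.8,0.8,0.8,0.8,0.8])

```text
time_s: 8.75
position: [0.565, 0.0302, 0.1498]
ee_rot: [[0.285, 0.959, 0.0], [0.959, -0.285, -0.0], [-0.0, 0.0, -1.0]]
force: [-1.3, -0.9, 0.0]
gripper_width: 0.797
grip_force: 0.0
```

Run:
```python
from h import *
np.set_printoptions(precision=4,suppress=True)
d=cam("side"); 
for n in("red","blue","green","yellow"): print(n,blobs(d,n,100))
print("K top",proj(d,[.4691,-.2745,.084]), readout.observe()["position"],readout.observe()["gripper_width"])
w=cam("wrist"); save(w,"w1.png")
```

```text
red [([389.7, 157.6], 712, [376, 143, 30, 35]), ([347.3, 292.1], 456, [336, 281, 24, 24])]
blue [([348.4, 200.1], 251, [340, 192, 19, 17]), ([346.0, 253.8], 358, [331, 248, 31, 13]), ([549.5, 275.8], 115, [543, 266, 13, 21]), ([272.2, 324.5], 678, [252, 311, 39, 30])]
green [([319.8, 132.4], 123, [305, 123, 31, 19]), ([307.2, 177.1], 197, [299, 170, 17, 15]), ([346.3, 232.0], 195, [333, 228, 27, 9])]
yellow [([345.6, 276.7], 369, [330, 271, 33, 15])]
K top [348.2063 289.2623] [0.5647 0.0293 0.1497] 0.8015167952672233
```

View pics/w1.png

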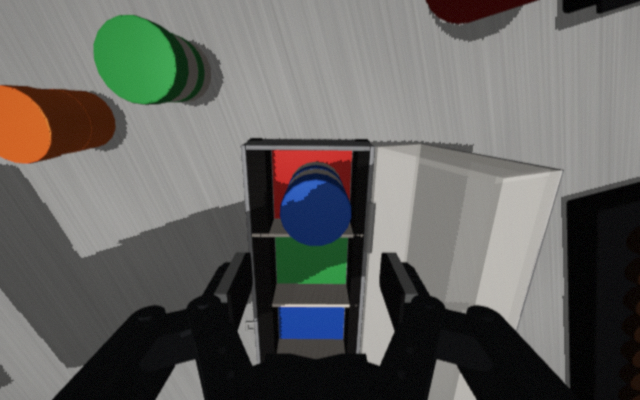

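The wrist view shows the blue cap at (316,210), centred between the fingers, with the mats behind it. I'll grasp it and move it to the blue compartment.

Emit:
move_arm(travel=[[0,0,-1],[0,0,-0.8],[0,0,-0.5],[0,0,-0.2],[0,0,0],[0,0,0],[0,0,0],[0,0,0.5],[0,0,1],[0,0,1]], angular=[[0,0,0],[0,0,0],[0,0,0],[0,0,0],[0,0,0],[0,0,0],[0,0,0],[0,0,0],[0,0,0],[0,0,0]], grip=[0.8,0.8,0.8,0.8,0.4,0.4,0.4,0.4,0.4,0.4])

```text
time_s: 9.85
position: [0.5644, 0.0292, 0.1512]
ee_rot: [[0.287, 0.958, -0.001], [0.958, -0.287, -0.0], [-0.0, -0.0, -1.0]]
force: [1.4, 0.1, -1.4]
gripper_width: 0.64
grip_force: 63.8
```

Emit:
move_arm(travel=[[-0.31,-0.94,0],[-0.31,-0.94,0],[-0.31,-0.95,0],[-0.31,-0.95,0],[0,0,0],[0,0,-1],[0,0,-0.8],[0,0,-0.47],[0,0,-0.2],[0,0,0]], angular=[[0,0,0],[0,0,0],[0,0,0],[0,0,0],[0,0,0],[0,0,0],[0,0,0],[0,0,0],[0,0,0],[0,0,0]], grip=[0.4,0.4,0.4,0.4,0.4,0.4,0.4,0.4,0.4,0.4])

```text
time_s: 10.85
position: [0.5155, -0.1216, 0.0509]
ee_rot: [[0.287, 0.958, -0.0], [0.958, -0.287, 0.0], [0.0, -0.0, -1.0]]
force: [0.5, 0.2, -2.3]
gripper_width: 0.637
grip_force: 64.0
```

Emit:
move_arm(travel=[[0,0,0],[0,0,0],[0,0,0.5],[0,0,1],[0,0,1],[-0.29,-0.95,0],[-0.29,-0.95,0],[-0.29,-0.95,0],[-0.28,-0.96,0],[0,0,0]], angular=[[0,0,0],[0,0,0],[0,0,0],[0,0,0],[0,0,0],[0,0,0],[0,0,0],[0,0,0],[0,0,0],[0,0,0]], grip=[0.8,0.8,0.8,0.8,0.8,0.8,0.8,0.8,0.8,0.8])

```text
time_s: 11.85
position: [0.4688, -0.2787, 0.1524]
ee_rot: [[0.292, 0.956, 0.002], [0.956, -0.292, -0.003], [-0.002, 0.003, -1.0]]
force: [-0.8, 0.6, 0.2]
gripper_width: 0.8
grip_force: 0.0
```

Emit:
move_arm(travel=[[0,0,-1],[0,0,-0.8],[0,0,-0.5],[0,0,-0.2],[0,0,0],[0,0,0],[0,0,0],[0,0,0.5],[0,0,1],[0,0,1]], angular=[[0,0,0],[0,0,0],[0,0,0],[0,0,0],[0,0,0],[0,0,0],[0,0,0],[0,0,0],[0,0,0],[0,0,0]], grip=[0.8,0.8,0.8,0.8,0.4,0.4,0.4,0.4,0.4,0.4])

```text
time_s: 12.85
position: [0.469, -0.2742, 0.1525]
ee_rot: [[0.287, 0.958, -0.0], [0.958, -0.287, 0.0], [0.0, -0.0, -1.0]]
force: [1.7, -0.4, -1.6]
gripper_width: 0.639
grip_force: 63.7
```

Emit:
move_arm(travel=[[0.29,0.96,0],[0.29,0.96,0],[0.29,0.96,0],[0.29,0.96,0],[0.29,0.96,0],[0.29,0.96,0],[0.28,0.95,0],[0.28,0.95,0],[0,0,0],[0,0,-0.5]], angular=[[0,0,0],[0,0,0],[0,0,0],[0,0,0],[0,0,0],[0,0,0],[0,0,0],[0,0,0],[0,0,0],[0,0,0]], grip=[0.4,0.4,0.4,0.4,0.4,0.4,0.4,0.4,0.4,0.4])

```text
time_s: 13.85
position: [0.5641, 0.0332, 0.134]
ee_rot: [[0.285, 0.959, 0.006], [0.959, -0.285, 0.0], [0.002, 0.006, -1.0]]
force: [0.4, 0.5, -2.0]
gripper_width: 0.634
grip_force: 63.8
```

Emit:
move_arm(travel=[[0,0,-1],[0,0,-0.77],[0,0,-0.2],[0,0,0],[0,0,0],[0,0,0],[0,0,0.5],[0,0,1],[0,0,1],[0,0,0.5]], angular=[[0,0,0],[0,0,0],[0,0,0],[0,0,0],[0,0,0],[0,0,0],[0,0,0],[0,0,0],[0,0,0],[0,0,0]], grip=[0.4,0.4,0.4,0.4,0.8,0.8,0.8,0.8,0.8,0.8])

```text
time_s: 14.85
position: [0.5634, 0.032, 0.1768]
ee_rot: [[0.287, 0.958, 0.006], [0.958, -0.287, 0.0], [0.002, 0.006, -1.0]]
force: [0.6, 1.6, 0.2]
gripper_width: 0.802
grip_force: 0.0
```

Run:
```python
from h import *
np.set_printoptions(precision=4,suppress=True)
t=cam("top");d=cam("side"); s=readout.observe(); print(s["position"],s["time_s"])
for n in HUE: print(n,blobs(t,n,100),"\n   ",blobs(d,n,100))
```

```text
[0.5643 0.0321 0.1769] 14.95
red [([265.5, 106.8], 819, [250, 90, 32, 35])] 
    [([389.6, 157.5], 717, [376, 143, 30, 35]), ([347.2, 200.0], 262, [338, 192, 19, 17]), ([346.0, 212.9], 109, [333, 208, 28, 9])]
yellow [([235.9, 149.5], 313, [226, 140, 21, 20]), ([386.4, 198.5], 604, [373, 183, 28, 32])] 
    [([345.3, 154.3], 198, [337, 147, 18, 15]), ([346.0, 278.0], 462, [330, 271, 33, 15])]
green [([264.2, 198.8], 279, [255, 190, 19, 19])] 
    [([307.2, 177.0], 195, [299, 170, 17, 15])]
blue [([6.0, 165.4], 583, [0, 144, 14, 45]), ([366.7, 189.6], 318, [359, 177, 17, 30]), ([472.5, 276.6], 269, [463, 264, 21, 27])] 
    [([347.7, 239.9], 361, [337, 230, 22, 21]), ([344.3, 254.2], 143, [331, 248, 31, 12]), ([549.5, 275.8], 116, [543, 266, 13, 21]), ([272.2, 324.5], 678, [252, 311, 39, 30])]
```

Red and blue are swapped and no bench jar has moved. Next is the green jar, at (264,199) in the top view.

Emit:
move_arm(travel=[[-0.53,0.84,0],[-0.53,0.84,0],[-0.53,0.85,0],[-0.54,0.85,0],[0,0,-1],[0,0,-1],[0,0,0],[0,0,0]], angular=[[0,0.05,0],[0,0,0],[0,0,0],[0,0,0],[0,0,0],[0,0,0],[0,0,0],[0,0,0]], grip=[0.8,0.8,0.8,0.8,0.8,0.8,0.8,0.8])

```text
time_s: 15.75
position: [0.4752, 0.1668, 0.092]
ee_rot: [[0.287, 0.958, -0.008], [0.958, -0.287, -0.001], [-0.003, -0.008, -1.0]]
force: [0.6, -0.0, 1.0]
gripper_width: 0.804
grip_force: 0.0
```

Run:
```python
from h import *
np.set_printoptions(precision=4,suppress=True)
d=cam("side"); print(readout.observe()["position"],blobs(d,"green",100)); w=cam("wrist"); save(w,"w2.png")
```

```text
[0.4766 0.1672 0.0932] [([307.3, 177.2], 182, [300, 171, 16, 14]), ([344.6, 230.4], 117, [333, 228, 27, 9])]
```

View pics/w2.png

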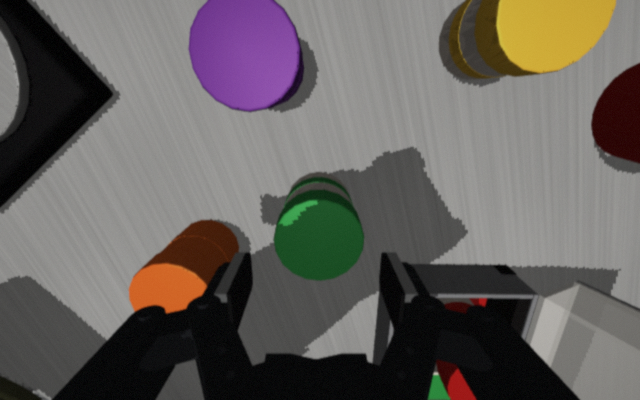

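The wrist view shows the green cap at (319,235), centred, and the orange look-alike at (170,285) clear of the left finger. I'll grasp and lift it.

Emit:
move_arm(travel=[[0,0,-0.7],[0,0,-0.5],[0,0,0],[0,0,0],[0,0,0],[0,0,0],[0,0,0.5],[0,0,1],[0,0,1],[0,0,0.5]], angular=[[0,-0.03,0],[0,0,0],[0,0,0],[0,0,0],[0,0,0],[0,0,0],[0,0,0],[0,0,0],[0,0,0],[0,0,0]], grip=[0.8,0.8,0.8,0.4,0.4,0.4,0.4,0.4,0.4,0.4])

```text
time_s: 16.85
position: [0.4777, 0.1678, 0.1682]
ee_rot: [[0.287, 0.958, 0.002], [0.958, -0.287, 0.002], [0.002, 0.002, -1.0]]
force: [1.0, 0.1, -1.1]
gripper_width: 0.642
grip_force: 63.8
```

Emit:
move_arm(travel=[[0.25,-0.88,0],[0.25,-0.88,0],[0.25,-0.88,0],[0.25,-0.89,0],[0.25,-0.89,0],[0.26,-0.89,0],[0,0,0],[0,0,0]], angular=[[0,0,0],[0,0,0],[0,0,0],[0,0,0],[0,0,0],[0,0,0],[0,0,0],[0,0,0]], grip=[0.4,0.4,0.4,0.4,0.4,0.4,0.4,0.4])

```text
time_s: 17.65
position: [0.5365, -0.0458, 0.1644]
ee_rot: [[0.289, 0.957, -0.002], [0.957, -0.289, 0.0], [-0.0, -0.002, -1.0]]
force: [0.0, 0.5, -2.0]
gripper_width: 0.637
grip_force: 63.8
```

Emit:
move_arm(travel=[[0,0,-1],[0,0,-1],[0,0,-0.5],[0,0,-0.25],[0,0,0],[0,0,0]], angular=[[0,0,0],[0,0,0],[0,0,0],[0,0,0],[0,0,0],[0,0,0]], grip=[0.4,0.4,0.4,0.4,0.4,0.4])

```text
time_s: 18.25
position: [0.537, -0.0443, 0.0549]
ee_rot: [[0.286, 0.958, -0.001], [0.958, -0.286, 0.0], [-0.0, -0.001, -1.0]]
force: [-0.5, -0.4, -1.9]
gripper_width: 0.636
grip_force: 64.9
```

Emit:
move_arm(travel=[[0,0,0],[0,0,0],[0,0,0.5],[0,0,1],[0,0,1],[0.3,0.9,0],[0.3,0.9,0],[0,0,0]], angular=[[0,0,0],[0,0,0],[0,0,0],[0,0,0],[0,0,0],[0,0,0],[0,0,0],[0,0,0]], grip=[0.8,0.8,0.8,0.8,0.8,0.8,0.8,0.8])

```text
time_s: 19.05
position: [0.5623, 0.0303, 0.1551]
ee_rot: [[0.284, 0.959, 0.001], [0.959, -0.284, 0.002], [0.002, -0.0, -1.0]]
force: [0.1, 0.5, -0.9]
gripper_width: 0.802
grip_force: 0.0
```

Run:
```python
from h import *
np.set_printoptions(precision=4,suppress=True)
t=cam("top");d=cam("side"); print(readout.observe()["position"])
for n in HUE: print(n,blobs(t,n,100),"\n   ",blobs(d,n,100))
for b in blobs(t,"yellow",100): print(atz(t,b[0],.073), proj(d,atz(t,b[0],.076)))
for b in blobs(t,"green",100): print(atz(t,b[0],.081))
```

```text
[0.5605 0.0275 0.1543]
red [([265.4, 106.9], 827, [250, 90, 32, 36])] 
    [([389.4, 157.6], 726, [375, 143, 31, 35]), ([347.2, 200.0], 261, [338, 192, 19, 17])]
yellow [([235.9, 149.5], 313, [226, 140, 21, 20]), ([386.4, 198.5], 601, [373, 183, 28, 32])] 
    [([346.0, 277.9], 461, [330, 271, 33, 15])]
green [] 
    [([319.0, 132.0], 111, [305, 123, 29, 18]), ([346.6, 218.9], 252, [338, 211, 18, 17])]
blue [([6.0, 165.3], 583, [0, 144, 15, 45]), ([366.5, 189.4], 328, [359, 177, 17, 30]), ([472.5, 276.5], 268, [463, 264, 21, 27])] 
    [([347.7, 240.0], 351, [337, 231, 22, 20]), ([344.2, 254.3], 144, [331, 248, 31, 12]), ([549.6, 275.7], 114, [543, 266, 13, 21]), ([272.2, 324.5], 677, [252, 311, 39, 30])]
[0.6192 0.252  0.073 ] [344.8817 152.4615]
[ 0.4882 -0.1866  0.073 ] [344.9036 261.1183]
```

Emit:
move_arm(travel=[[0.24,0.93,0],[0.24,0.93,0],[0.24,0.93,0],[0.24,0.93,0],[0.24,0.93,0],[0.25,0.93,0],[0,0,-1],[0,0,-0.6],[0,0,0],[0,0,0]], angular=[[0,0,0],[0,0,0],[0,0,0],[0,0,0],[0,0,0],[0,0,0],[0,0,0],[0,0,0],[0,0,0],[0,0,0]], grip=[0.8,0.8,0.8,0.8,0.8,0.8,0.8,0.8,0.8,0.8])

```text
time_s: 20.15
position: [0.6182, 0.2489, 0.0902]
ee_rot: [[0.288, 0.958, -0.004], [0.958, -0.288, -0.001], [-0.002, -0.003, -1.0]]
force: [0.2, 0.4, 0.5]
gripper_width: 0.8
grip_force: 0.0
```

Run:
```python
from h import *
np.set_printoptions(precision=4,suppress=True)
w=cam("wrist"); print(readout.observe()["position"],blobs(w,"yellow",500), proj(w,[.6192,.252,.076]))
```

```text
[0.6192 0.2493 0.0914] [([317.6, 232.0], 6693, [272, 186, 93, 93])] [316.0045 241.1835]
```

Emit:
move_arm(travel=[[0.02,0.06,-0.6],[0,0,-0.5],[0,0,0],[0,0,0],[0,0,0],[0,0,0],[0,0,0.5],[0,0,1],[0,0,1],[0,0,0.5]], angular=[[0,0,0],[0,0,0],[0,0,0],[0,0,0],[0,0,0],[0,0,0],[0,0,0],[0,0,0],[0,0,0],[0,0,0]], grip=[0.8,0.8,0.8,0.4,0.4,0.4,0.4,0.4,0.4,0.4])

```text
time_s: 21.2
position: [0.6209, 0.2531, 0.1708]
ee_rot: [[0.287, 0.958, 0.003], [0.958, -0.287, 0.002], [0.003, 0.002, -1.0]]
force: [0.5, 0.4, -0.9]
gripper_width: 0.638
grip_force: 63.8
```

Emit:
move_arm(travel=[[-0.27,-0.94,0],[-0.27,-0.94,0],[-0.27,-0.94,0],[-0.27,-0.94,0],[-0.27,-0.94,0],[-0.27,-0.94,0],[-0.27,-0.94,0],[-0.27,-0.94,0],[-0.27,-0.94,0],[-0.27,-0.94,0]], angular=[[0,0,0],[0,0,0],[0,0,0],[0,0,0],[0,0,0],[0,0,0],[0,0,0],[0,0,0],[0,0,0],[0,0,0]], grip=[0.4,0.4,0.4,0.4,0.4,0.4,0.4,0.4,0.4,0.4])

```text
time_s: 22.2
position: [0.5108, -0.1251, 0.1669]
ee_rot: [[0.287, 0.958, -0.001], [0.958, -0.287, -0.0], [-0.001, -0.001, -1.0]]
force: [1.0, -0.5, -1.4]
gripper_width: 0.638
grip_force: 64.0
```

Emit:
move_arm(travel=[[-0.26,-0.94,0],[-0.26,-0.94,0],[0,0,0],[0,0,0],[0,0,-0.5]], angular=[[0,0,0],[0,0,0],[0,0,0],[0,0,0],[0,0,0]], grip=[0.4,0.4,0.4,0.4,0.4])

```text
time_s: 22.7
position: [0.4928, -0.199, 0.1486]
ee_rot: [[0.287, 0.958, 0.003], [0.958, -0.287, -0.001], [-0.001, 0.003, -1.0]]
force: [-0.3, 0.3, -2.3]
gripper_width: 0.637
grip_force: 64.0
```

Emit:
move_arm(travel=[[0,0,-1],[0,0,-0.8],[0,0,-0.3],[0,0,-0.15],[0,0,0],[0,0,0],[0,0,0],[0,0,0.5],[0,0,1],[0,0,1]], angular=[[0,0,0],[0,0,0],[0,0,0],[0,0,0],[0,0,0],[0,0,0],[0,0,0],[0,0,0],[0,0,0],[0,0,0]], grip=[0.4,0.4,0.4,0.4,0.4,0.8,0.8,0.8,0.8,0.8])

```text
time_s: 23.7
position: [0.4903, -0.1986, 0.1576]
ee_rot: [[0.287, 0.958, -0.003], [0.958, -0.287, 0.0], [-0.001, -0.003, -1.0]]
force: [1.4, -1.0, -0.2]
gripper_width: 0.803
grip_force: 0.0
```

Emit:
move_arm(travel=[[0,0,1],[0,0,1],[0,0,1],[-0.2,-1,0],[-0.2,-1,0],[-0.2,-1,0],[-0.2,-1,0],[0,0,0]], angular=[[0,0,0],[0,0,0],[0,0,0],[0,0,0],[0,0,0],[0,0,0],[0,0,0],[0,0,0]], grip=[0.8,0.8,0.8,0,0,0,0,0])

```text
time_s: 24.5
position: [0.4576, -0.3632, 0.2766]
ee_rot: [[0.292, 0.956, -0.002], [0.956, -0.292, -0.003], [-0.003, -0.001, -1.0]]
force: [0.8, 0.9, -0.3]
gripper_width: 0.001
grip_force: 0.0
```

Run:
```python
from h import *
np.set_printoptions(precision=4,suppress=True)
t=cam("top");d=cam("side"); s=readout.observe(); print(s["position"],s["time_s"],s["gripper_width"])
for n in ("lid_hinge","lid_edge","hasp_hinge","hasp_tip","staple","case"):
    a,b=tip(t,n),tip(d,n); print(n,a[:1],b[:1],tri([(t,a[0][0]),(d,b[0][0])]) if a and b else "")
c=(.5122,-.1204,-.2909)
a=t["color"][:,:,::-1][90:250,270:470]; b=d["color"][:,:,::-1][140:340,260:460]
a=cv2.resize(a,(400,320),interpolation=2);b=cv2.resize(b,(400,400),interpolation=2)
cv2.imwrite("pics/both.png",np.hstack([cv2.copyMakeBorder(a,0,80,0,0,0),b]))
```

```text
[ 0.4583 -0.3595  0.2766] 24.6 0.0003037460847050491
lid_hinge [([371.1, 173.7], 0.86)] [([369.3, 251.4], 0.94)] [ 0.5638 -0.1458  0.047 ]
lid_edge [([385.6, 136.5], 0.65)] [([408.7, 225.7], 0.88)] [ 0.6549 -0.1675  0.1371]
hasp_hinge [([380.2, 141.4], 0.78)] [([404.3, 225.7], 0.7)] [ 0.6459 -0.1556  0.1275]
hasp_tip [([391.5, 121.4], 0.51)] [([423.6, 208.3], 0.59)] [ 0.6844 -0.1711  0.1906]
staple [([352.9, 215.2], 0.98)] [([320.2, 250.0], 0.65)] [ 0.443  -0.0963  0.0333]
case [([362.2, 191.5], 0.89)] []
```

View pics/both.png

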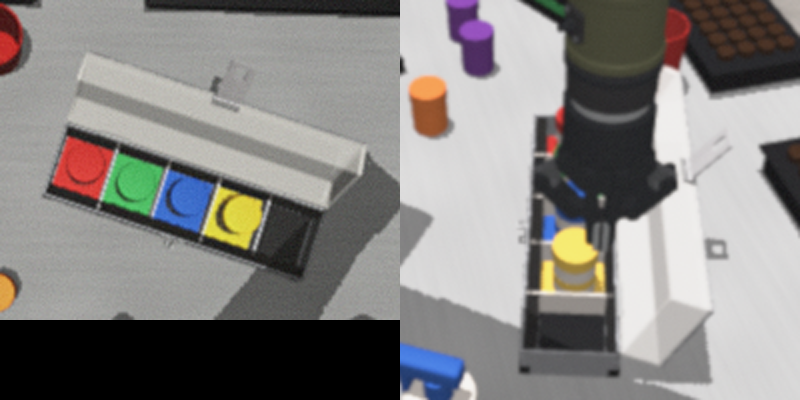

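The top view shows red, green, blue and yellow jars standing centred on their own mats, with black empty. Now I'll plan the lid push: closed fingers behind the lid at case y = -0.10, away from the hasp.

Run:
```python
from h import *
np.set_printoptions(precision=4,suppress=True)
c=(.5122,-.1204,-.2909); Y=-.10; w=.0145
p0=readout.observe()["position"]; print(p0)
W=[]
def add(n,X,z): W.append((n,np.array([*case_xy(c,X,Y),z])))
add("hi",.19,.277); add("lo",.19,.105)
for th in list(range(112,-1,-8))+[0]:
    a=np.radians(th); s=.095
    X=-s*np.cos(a)+.05*np.sin(a); Z=s*np.sin(a)+.05*np.cos(a)
    if th>90: X=-.114*np.cos(a)+.05*np.sin(a)
    add(th,.057+X+w,.044+Z)
q=np.array(p0)
for n,P in W: print(n,P,((P-q)/.04).round(2).tolist()); q=P
```

```text
[ 0.4585 -0.3586  0.2761]
hi [ 0.6655 -0.2707  0.277 ] [5.18, 2.2, 0.02]
lo [ 0.6655 -0.2707  0.105 ] [0.0, 0.0, -4.3]
112 [ 0.6373 -0.2623  0.1134] [-0.7, 0.21, 0.21]
104 [ 0.6249 -0.2585  0.1241] [-0.31, 0.09, 0.27]
96 [ 0.6111 -0.2544  0.1333] [-0.35, 0.1, 0.23]
88 [ 0.5967 -0.2501  0.1407] [-0.36, 0.11, 0.19]
80 [ 0.5834 -0.2461  0.1462] [-0.33, 0.1, 0.14]
72 [ 0.5694 -0.2419  0.1498] [-0.35, 0.1, 0.09]
64 [ 0.5552 -0.2377  0.1513] [-0.36, 0.11, 0.04]
56 [ 0.5408 -0.2334  0.1507] [-0.36, 0.11, -0.01]
48 [ 0.5267 -0.2291  0.1481] [-0.35, 0.11, -0.07]
40 [ 0.5131 -0.2251  0.1434] [-0.34, 0.1, -0.12]
32 [ 0.5002 -0.2212  0.1367] [-0.32, 0.1, -0.17]
24 [ 0.4884 -0.2176  0.1283] [-0.3, 0.09, -0.21]
16 [ 0.4777 -0.2145  0.1182] [-0.27, 0.08, -0.25]
8 [ 0.4686 -0.2117  0.1067] [-0.23, 0.07, -0.29]
0 [ 0.461  -0.2095  0.094 ] [-0.19, 0.06, -0.32]
0 [ 0.461  -0.2095  0.094 ] [0.0, 0.0, 0.0]
```

Emit:
move_arm(travel=[[0.86,0.37,0],[0.86,0.37,0],[0.86,0.37,0],[0.86,0.37,0],[0.87,0.36,0],[0.87,0.36,0],[0,0,0],[0,0,0]], angular=[[0,0,0],[0,0,0],[0,0,0],[0,0,0],[0,0,0],[0,0,0],[0,0,0],[0,0,0]], grip=[0,0,0,0,0,0,0,0])

```text
time_s: 26.0
position: [0.666, -0.2702, 0.275]
ee_rot: [[0.286, 0.958, -0.004], [0.958, -0.286, 0.0], [-0.001, -0.004, -1.0]]
force: [0.1, -0.1, 0.0]
gripper_width: -0.001
grip_force: 0.0
```

Emit:
move_arm(travel=[[0,0,-1],[0,0,-1],[0,0,-1],[0,0,-0.8],[0,0,-0.5],[0,0,0],[-0.35,0.1,0.1],[-0.35,0.11,0.11],[-0.31,0.09,0.27],[0,0,0]], angular=[[0,0,0],[0,0,0],[0,0,0],[0,0,0],[0,0,0],[0,0,0],[0,0,0],[0,0,0],[0,0,0],[0,0,0]], grip=[0,0,0,0,0,0,0,0,0,0])

```text
time_s: 27.0
position: [0.6255, -0.2598, 0.1273]
ee_rot: [[0.288, 0.958, 0.002], [0.958, -0.288, -0.002], [-0.001, 0.002, -1.0]]
force: [-0.1, -0.2, 0.7]
gripper_width: -0.001
grip_force: 0.0
```

Run:
```python
from h import *
np.set_printoptions(precision=4,suppress=True)
d=cam("side"); s=readout.observe(); print(s["position"],s["force"],s["ee_rot"]); save(d,"s3.png",(260,110,480,330),2.7)
```

```text
[ 0.6257 -0.2598  0.1262] [ 0.4528  0.058  -0.4113] [[ 0.2881  0.9576  0.001 ]
 [ 0.9576 -0.2881 -0.0016]
 [-0.0012  0.0014 -1.    ]]
```

View pics/s3.png

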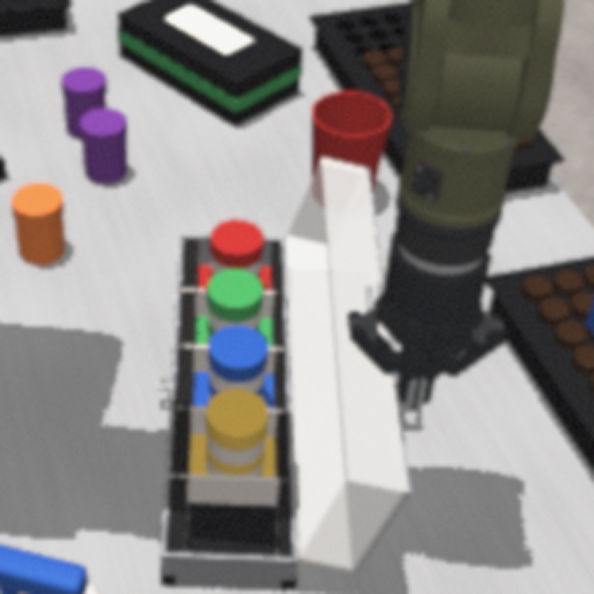

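The jars are upright in place. The fingertips are at (413,425), just behind the lid's edge. I'll push along the arc.

Emit:
move_arm(travel=[[-0.35,0.1,0.2],[-0.36,0.11,0.15],[-0.33,0.1,0.12],[-0.35,0.1,0.09],[-0.36,0.11,0.04],[-0.36,0.11,-0.01],[0,0,0]], angular=[[0,0,0],[0,0,0],[0,0,0],[0,0,0],[0,0,0],[0,0,0],[0,0,0]], grip=[0,0,0,0,0,0,0])

```text
time_s: 27.75
position: [0.5408, -0.234, 0.1484]
ee_rot: [[0.288, 0.958, -0.001], [0.958, -0.288, -0.001], [-0.001, -0.0, -1.0]]
force: [0.2, 0.2, 0.8]
gripper_width: 0.001
grip_force: 0.1
```

Run:
```python
from h import *
np.set_printoptions(precision=4,suppress=True)
d=cam("side"); s=readout.observe(); print(s["position"],s["force"]); save(d,"s4.png",(260,110,480,330),2.7)
```

```text
[ 0.5411 -0.234   0.1478] [ 0.3993 -0.0194  0.2993]
```

View pics/s4.png

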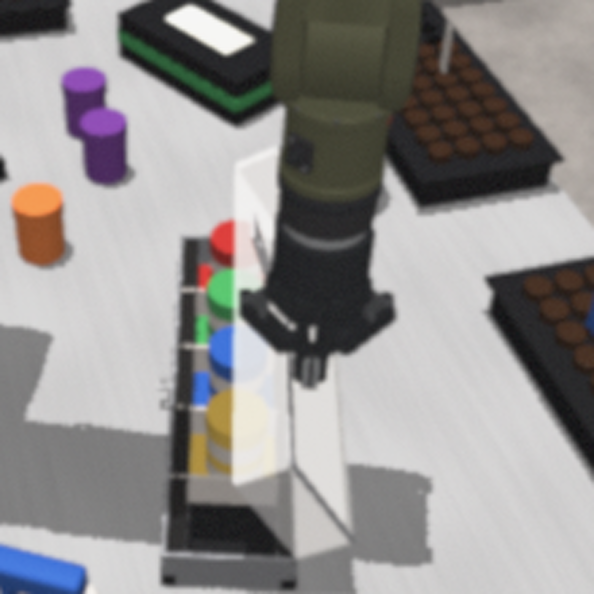

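The lid follows and stands at about 65°. I'll carry on down.

Emit:
move_arm(travel=[[-0.35,0.11,-0.07],[-0.34,0.1,-0.12],[-0.32,0.1,-0.17],[-0.3,0.09,-0.21],[-0.27,0.08,-0.25],[-0.23,0.07,-0.29],[-0.19,0.06,-0.3],[0,0,-0.05],[0,0,0]], angular=[[0,0,0],[0,0,0],[0,0,0],[0,0,0],[0,0,0],[0,0,0],[0,0,0],[0,0,0],[0,0,0]], grip=[0,0,0,0,0,0,0,0,0])

```text
time_s: 28.7
position: [0.4634, -0.2103, 0.0937]
ee_rot: [[0.287, 0.958, 0.003], [0.958, -0.287, -0.002], [-0.001, 0.003, -1.0]]
force: [-11.8, 5.9, 45.7]
gripper_width: 0.0
grip_force: 22.9
```

Emit:
move_arm(travel=[[0,0,0.3],[0,0,1],[0,0,1],[0,0,1],[-0.3,-1,0],[-0.3,-1,0],[-0.3,-1,0],[0,0,0]], angular=[[0,0,0],[0,0,0],[0,0,0],[0,0,0],[0,0,0],[0,0,0],[0,0,0],[0,0,0]], grip=[0,0,0,0,0,0,0,0])

```text
time_s: 29.5
position: [0.424, -0.3335, 0.2202]
ee_rot: [[0.292, 0.956, -0.003], [0.956, -0.292, -0.002], [-0.002, -0.003, -1.0]]
force: [0.7, -0.0, -0.8]
gripper_width: -0.0
grip_force: 0.0
```

Run:
```python
from h import *
np.set_printoptions(precision=4,suppress=True)
t=cam("top");d=cam("side"); s=readout.observe(); print(s["position"],s["time_s"])
c=(.5122,-.1204,-.2909)
for n,X in (("lid_edge",(-.057,0,.094)),("hasp_hinge",(-.0615,0,.084)),("hasp_tip",(-.1315,0,.084)),("staple",(-.069,0,.028))):
    a,b=tip(t,n),tip(d,n); M=[*case_xy(c,X[0],X[1]),X[2]]; print(n,a[:1],b[:1],tri([(t,a[0][0]),(d,b[0][0])]) if a and b else "","model",np.array(M),proj(t,M),proj(d,M))
a=t["color"][:,:,::-1][140:260,270:450]; b=d["color"][:,:,::-1][180:340,260:420]
a=cv2.resize(a,(400,267),interpolation=2);b=cv2.resize(b,(400,400),interpolation=2)
cv2.imwrite("pics/both2.png",np.hstack([cv2.copyMakeBorder(a,0,133,0,0,0),b]))
```

```text
[ 0.4247 -0.33    0.2199] 29.6
lid_edge [([358.6, 208.8], 0.87)] [([322.4, 235.9], 0.72)] [ 0.4548 -0.1034  0.09  ] model [ 0.4576 -0.1041  0.094 ] [358.9184 208.3236] [324.1312 234.7073]
hasp_hinge [([355.0, 211.2], 0.55)] [([321.4, 239.1], 0.59)] [ 0.4508 -0.0963  0.0721] model [ 0.4533 -0.1028  0.084 ] [357.9434 209.8467] [322.353  237.4516]
hasp_tip [([351.0, 234.1], 0.72)] [([323.7, 232.5], 0.75)] [ 0.4207 -0.092   0.1008] model [ 0.3862 -0.0827  0.084 ] [350.5106 233.1566] [294.7184 236.7369]
staple [([350.3, 214.0], 0.91)] []  model [ 0.4461 -0.1006  0.028 ] [354.5678 212.3065] [319.5477 252.423 ]
```

View pics/both2.png

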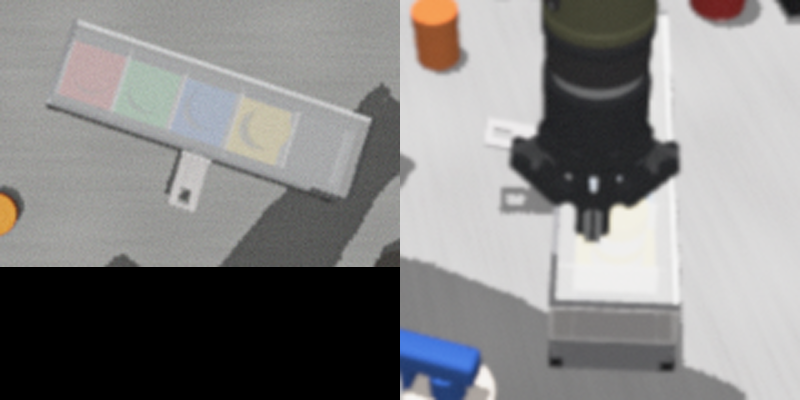

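The lid is shut with its edge matching the model to within 4 mm. The hasp stands straight out, with its tip at about (351,234) in the top view. I'll plan the hasp push with the tool tilted so that the fingertip leads.

Run:
```python
from h import *
np.set_printoptions(precision=4,suppress=True)
c=(.5122,-.1204,-.2909); q=np.array(readout.observe()["position"])
W=[("hi",-.108,.22),("mid",-.108,.115)]
for f in (90,75,60,45,30,15,5,0):
    a=np.radians(f); W.append((f,-.063-.038*np.sin(a)-.008,.084-.038*np.cos(a)))
for n,X,z in W:
    P=np.array([*case_xy(c,X,0),z]); print(n,P,((P-q)/.04).round(2).tolist()); q=P
```

```text
hi [ 0.4087 -0.0894  0.22  ] [-0.41, 5.98, -0.01]
mid [ 0.4087 -0.0894  0.115 ] [0.0, 0.0, -2.62]
90 [ 0.4078 -0.0891  0.084 ] [-0.02, 0.01, -0.78]
75 [ 0.409  -0.0895  0.0742] [0.03, -0.01, -0.25]
60 [ 0.4127 -0.0906  0.065 ] [0.09, -0.03, -0.23]
45 [ 0.4184 -0.0923  0.0571] [0.14, -0.04, -0.2]
30 [ 0.426  -0.0946  0.0511] [0.19, -0.06, -0.15]
15 [ 0.4348 -0.0972  0.0473] [0.22, -0.07, -0.09]
5 [ 0.441  -0.0991  0.0461] [0.16, -0.05, -0.03]
0 [ 0.4442 -0.1     0.046 ] [0.08, -0.02, -0.0]
```

Emit:
move_arm(travel=[[-0.07,0.99,0],[-0.07,0.99,0],[-0.07,1,0],[-0.07,1,0],[-0.07,1,0],[-0.07,1,0],[0,0,0],[0,0,0],[0,0,0],[0,0,0]], angular=[[0,0,0],[0,0,0],[0,0,0],[0,0,0],[0,0,0],[0,0,0],[-0.24,-0.8,0],[-0.24,-0.8,0],[-0.24,-0.8,0],[0,0,0]], grip=[0,0,0,0,0,0,0,0,0,0])

```text
time_s: 31.0
position: [0.4047, -0.0887, 0.2192]
ee_rot: [[0.286, 0.916, 0.281], [0.958, -0.273, -0.085], [-0.001, 0.294, -0.956]]
force: [-1.2, 0.6, -0.6]
gripper_width: -0.001
grip_force: 0.0
```

Emit:
move_arm(travel=[[0.05,-0.01,-1],[0.04,-0.01,-1],[0,0,-0.6],[0,0,-0.4],[0,0,-0.2],[0,0,-0.2],[0.03,-0.01,-0.25],[0,0,0]], angular=[[0,0,0],[0,0,0],[0,0,0],[0,0,0],[0,0,0],[0,0,0],[0,0,0],[0,0,0]], grip=[0,0,0,0,0,0,0,0])

```text
time_s: 31.8
position: [0.4131, -0.0912, 0.0741]
ee_rot: [[0.287, 0.916, 0.28], [0.958, -0.275, -0.085], [-0.001, 0.293, -0.956]]
force: [-0.1, -0.2, -0.1]
gripper_width: 0.002
grip_force: 0.0
```

Run:
```python
from h import *
np.set_printoptions(precision=4,suppress=True)
d=cam("side"); s=readout.observe(); print(s["position"],s["force"]); save(d,"s5.png",(250,150,410,310),3.7)
```

```text
[ 0.4133 -0.0913  0.0746] [0.1271 0.2739 0.2834]
```

View pics/s5.png

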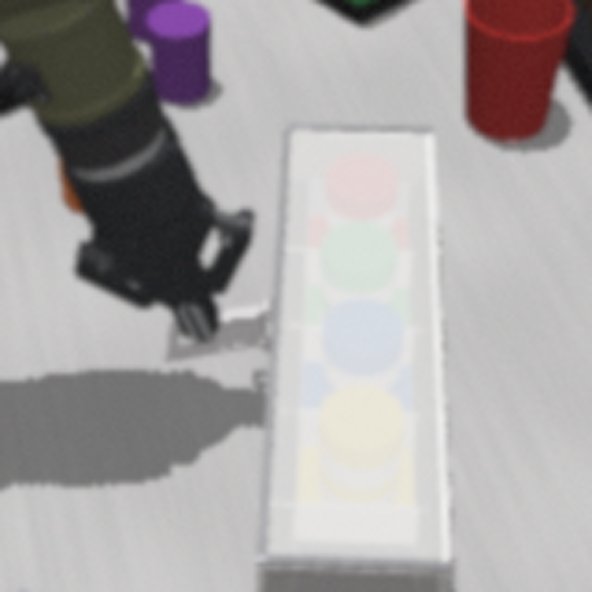

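The fingertip at (200,330) presses on the hasp and the lid stays shut. I'll continue along the arc.

Emit:
move_arm(travel=[[0.03,-0.01,-0.24],[0.1,-0.03,-0.2],[0.19,-0.06,-0.15],[0.22,-0.07,-0.09],[0.12,-0.04,-0.03],[0,0,0]], angular=[[0,0,0],[0,0,0],[0,0,0],[0,0,0],[0,0,0],[0,0,0]], grip=[0,0,0,0,0,0])

```text
time_s: 32.45
position: [0.44, -0.0999, 0.0459]
ee_rot: [[0.288, 0.916, 0.281], [0.958, -0.275, -0.085], [-0.001, 0.294, -0.956]]
force: [-0.0, -0.1, -1.1]
gripper_width: -0.003
grip_force: 0.0
```

Emit:
move_arm(travel=[[0.1,-0.03,0],[0.05,-0.02,0],[0.05,-0.01,0],[0,0,0]], angular=[[0,0,0],[0,0,0],[0,0,0],[0,0,0]], grip=[0,0,0,0])

```text
time_s: 32.85
position: [0.4417, -0.1006, 0.0437]
ee_rot: [[0.287, 0.918, 0.272], [0.958, -0.275, -0.083], [-0.001, 0.285, -0.959]]
force: [-17.1, 5.3, 11.1]
gripper_width: 0.003
grip_force: 8.6
```

Emit:
move_arm(travel=[[-0.3,0.09,0],[-0.9,0.27,0],[-0.3,0.1,0.9],[0,0,1],[0,0,1],[0,0,1],[0,-1,0],[0,-1,0],[0,-1,0],[0,-1,0]], angular=[[0,0,0],[0,0,0],[0,0,0],[0,0,0],[0.24,0.8,0],[0.24,0.8,0],[0.24,0.8,0],[0,0,0],[0,0,0],[0,0,0]], grip=[0,0,0,0,0,0,0,0,0,0])

```text
time_s: 33.85
position: [0.3902, -0.2461, 0.2045]
ee_rot: [[0.287, 0.958, -0.005], [0.958, -0.287, -0.0], [-0.002, -0.004, -1.0]]
force: [0.2, -0.3, 0.4]
gripper_width: 0.002
grip_force: 0.0
```

Run:
```python
from h import *
np.set_printoptions(precision=4,suppress=True)
t=cam("top");d=cam("side"); w=cam("wrist"); s=readout.observe(); print(s["position"],s["time_s"])
c=(.5122,-.1204,-.2909)
for n,X in (("lid_edge",(-.057,0,.094)),("hasp_hinge",(-.0615,0,.084)),("hasp_tip",(-.0615,0,.014)),("staple",(-.069,0,.028))):
    a,b=tip(t,n),tip(d,n); M=[*case_xy(c,X[0],X[1]),X[2]]; print(n,a[:1],b[:1],"model",proj(t,M),proj(d,M),proj(w,M))
a=t["color"][:,:,::-1][140:260,270:450]; b=d["color"][:,:,::-1][180:340,260:420]
a=cv2.resize(a,(400,267),interpolation=2);b=cv2.resize(b,(400,400),interpolation=2)
a=np.vstack([a,cv2.resize(w["color"][:,:,::-1],(400,250))]); b=cv2.copyMakeBorder(b,0,117,0,0,0)
cv2.imwrite("pics/both3.png",np.hstack([a,b]))
```

```text
[ 0.3899 -0.2461  0.2043] 34.0
lid_edge [([361.5, 210.0], 0.95)] [([322.5, 235.7], 0.67)] model [358.9184 208.3236] [324.1312 234.7073] [346.5406  -7.4446]
hasp_hinge [([357.9, 209.6], 0.6)] [] model [357.9434 209.8467] [322.353  237.4516] [339.4248  -2.9765]
hasp_tip [([355.3, 207.3], 0.46)] [([323.2, 256.7], 0.47)] model [354.7093 209.9505] [322.4379 256.117 ] [334.2216  19.9795]
staple [([351.7, 213.3], 0.84)] [([318.4, 249.8], 0.91)] model [354.5678 212.3065] [319.5477 252.423 ] [327.169   16.3082]
```

View pics/both3.png

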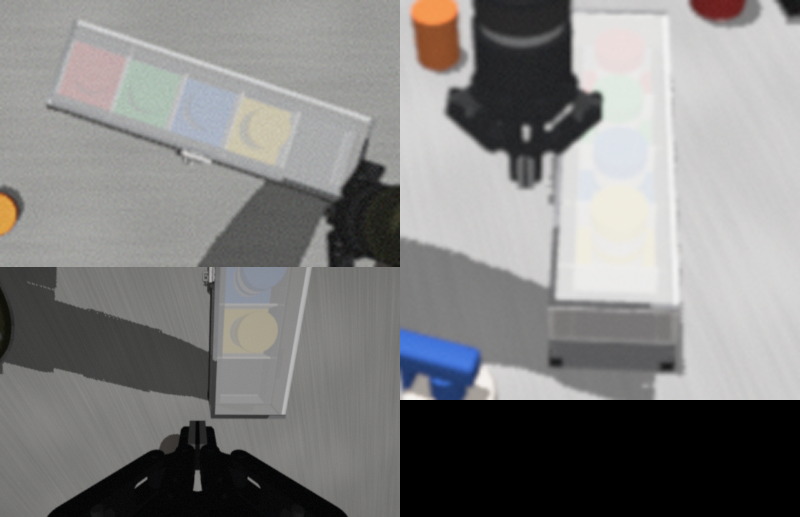

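The hasp tip matches the flat model to within about 1 px in the side view, (323,257) against (322,256). I'll take one closer wrist look to confirm it's flat.

Emit:
move_arm(travel=[[0,0.7,-0.5],[0,0.7,-0.5],[0,0,0],[0,0,0]], angular=[[0,0,0],[0,0,0],[0,0,0],[0,0,0]], grip=[0,0,0,0])

```text
time_s: 34.8
position: [0.3897, -0.1874, 0.1641]
ee_rot: [[0.285, 0.958, -0.007], [0.958, -0.285, 0.001], [-0.001, -0.006, -1.0]]
force: [-0.6, -0.3, 0.8]
gripper_width: 0.0
grip_force: 0.0
```

Run:
```python
from h import *
np.set_printoptions(precision=1,suppress=True)
w=cam("wrist"); c=(.5122,-.1204,-.2909)
for n,X in (("hinge",(-.0615,0,.084)),("tip",(-.0615,0,.014)),("tip+.1rad",(-.0685,0,.0144)),("staple",(-.069,0,.028))): print(n,proj(w,[*case_xy(c,X[0],X[1]),X[2]]), tip(w,{"hinge":"hasp_hinge","tip":"hasp_tip"}.get(n,"staple"))[:1])
u=proj(w,[*case_xy(c,-.0615,0),.05]).astype(int); x0=max(0,min(440,u[0]-100));y0=max(0,min(250,u[1]-75)); print(x0,y0)
save(w,"w5.png",(x0,y0,x0+200,y0+150),4)
```

```text
hinge [368.8  75.9] [([366.4, 75.2], 0.7)]
tip [356.3  81.4] [([355.2, 78.2], 0.87)]
tip+.1rad [348.9  81.4] [([347.7, 74.2], 0.73)]
staple [349.9  80.5] [([347.7, 74.2], 0.73)]
261 3
```

View pics/w5.png

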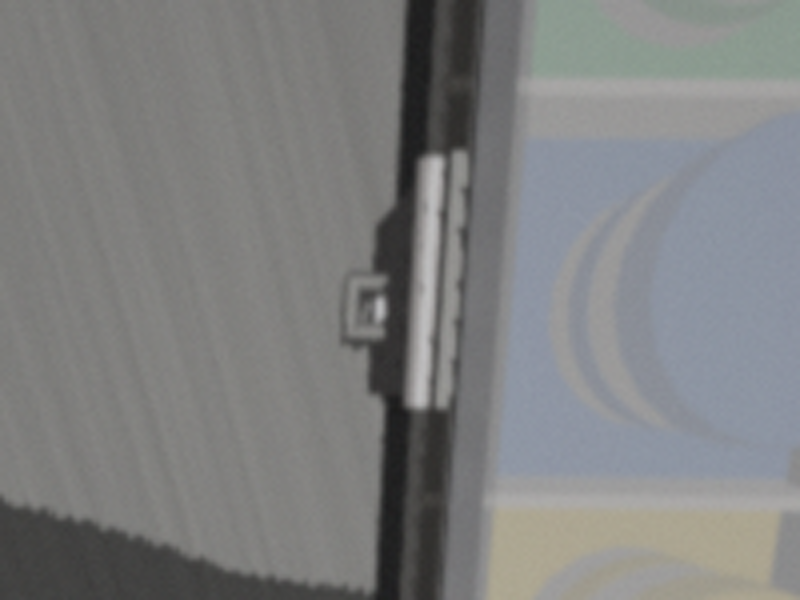

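The crop shows the staple loop at (365,305) standing out through the hasp, which hangs flat; the tip lies within about 1 px of the flat model. I'll hand in.

```bash
python3 -c "
from h import *
print(job_done())"
```

```text
the job is handed in; nothing more can be done
None
```

The job is handed in: red and blue are swapped, green and yellow stand on their own mats (no black jar was on the bench), the lid is shut, and the hasp hangs flat over the staple.

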